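Free the serving board and set out the spices

TASK

The wooden serving board is under the stack of enamel bowls: slide it out without lifting or toppling the bowls, so that they are left standing nested in their steel keeper on the counter, and lay the board flat, centred and lined up lengthwise on the place mat. Lift every spice canister up over the rail of the rack and stand it upright on the board. Leave the mug, pepper mill and oil bottle alone.

Things in the scene. Friction and masses are not known exactly. Their poses are not given: they have to be found in the camera images.
- keeper: fixed bowl keeper: square of upright steel band, 142 mm wide inside, 148 mm outside, polished and slippery, from 18 to 52 mm above the counter, on 4 corner posts of 8 mm (137 mm between). The board passes under the band (18 mm free); the bowls are stopped by it. Origin: its centre at counter level. At the start the board's handle sticks out on its -x side; the board is drawn out along its -x.
- board: wooden paddle board, 10 mm thick, 350 g: plate 180 mm (x) by 124 mm (y), handle 30 mm wide (y) from the middle of its -x edge out to 175 mm from the origin. Origin: centre of the underside of the plate (handle not counted); x lengthwise, handle at -x; z up. It starts on the counter in the keeper, lined up with it, the bowls standing on it.
- board_handle (a point): middle of the board's handle, at half its thickness: 135 mm from the board's origin towards its -x, 5 mm above its underside.
- bowl_large: shallow enamel bowl, green outside, white inside, dark rim: foot 110 mm diameter, rim 120 mm diameter, 26 mm high, 220 g; bottom of the stack, stands on the board at the start; its floor is 5 mm thick. Origin: centre of its underside; z up.
- bowl_middle: conical enamel bowl, green outside, white inside, dark rim: foot 84 mm diameter, rim 116 mm diameter, 52 mm high, 120 g; stands inside the large bowl; its floor is 5 mm thick. Origin: centre of its underside; z up.
- bowl_small: conical enamel bowl, green outside, white inside, dark rim: foot 64 mm diameter, rim 92 mm diameter, 50 mm high, 70 g; stands inside the middle bowl. Origin: centre of its underside; z up.
- mat: thin beige place mat with two blue stripes, stuck flat on the counter (under 1 mm, nothing catches on it), 230 mm (x) by 170 mm (y). Origin: its centre; x along its long side. The board's handle may stick out beyond the mat, at either end.
- rack: fixed wooden spice rack, 90 mm deep (x), 330 mm wide (y), open above. Tier 60 mm above the counter; at its front (-x) a solid rail, x = -45 to -37 mm, stands 28 mm above the tier (top at 88 mm); end panels equally high; back panel x = 35 to 45 mm, top at 95 mm. Origin: centre of its footprint at counter level; the front faces roughly the robot.
- canister1: straight olive green enamel spice canister, 44 mm diameter, 58 mm high, lid fixed; on top, on its axis, a wooden cylindrical knob 18 mm diameter, 22 mm high (knob top 80 mm above the base). 130 g. Three to five of five canisters are present. Origin: centre of its underside; z up its axis. Starts standing on the rack's tier behind the rail.
- canister2: straight off-white enamel spice canister, 44 mm diameter, 58 mm high, lid fixed; on top, on its axis, a wooden cylindrical knob 18 mm diameter, 22 mm high (knob top 80 mm above the base). 130 g. Three to five of five canisters are present. Origin: centre of its underside; z up its axis. Starts standing on the rack's tier behind the rail.
- canister3: straight dark blue enamel spice canister, 44 mm diameter, 58 mm high, lid fixed; on top, on its axis, a wooden cylindrical knob 18 mm diameter, 22 mm high (knob top 80 mm above the base). 130 g. Three to five of five canisters are present. Origin: centre of its underside; z up its axis. Starts standing on the rack's tier behind the rail.
- canister4: straight mustard yellow enamel spice canister, 44 mm diameter, 58 mm high, lid fixed; on top, on its axis, a wooden cylindrical knob 18 mm diameter, 22 mm high (knob top 80 mm above the base). 130 g. Three to five of five canisters are present. Origin: centre of its underside; z up its axis. Starts standing on the rack's tier behind the rail.
- canister5: straight brick red enamel spice canister, 44 mm diameter, 58 mm high, lid fixed; on top, on its axis, a wooden cylindrical knob 18 mm diameter, 22 mm high (knob top 80 mm above the base). 130 g. Three to five of five canisters are present. Origin: centre of its underside; z up its axis. Starts standing on the rack's tier behind the rail.
- mug: white mug, 76 mm diameter, 80 mm high. A bystander: leave it where it is. Origin: centre of its underside.
- mill: dark wooden pepper mill, 54 mm diameter, 140 mm high. A bystander: leave it where it is. Origin: centre of its underside.
- oil: green glass oil bottle, 60 mm diameter, 140 mm high. A bystander: leave it where it is. Origin: centre of its underside.
Mind the look-alikes: they are no part of the job. Of the things like the canister3, leave any that is turquoise; of the rest the smaller one is meant.

How it is judged:
By the outcome, as a careful person would: the job done as asked, in the order asked, and still so for the second after the job is handed in, with the robot touching nothing.
Of canister1, canister2, canister3, canister4, canister5 only 3 to 5 are there at a start; the rules pass over those that are not, and their reading is None.
At some moment in a run one of board may be knocked a few centimetres aside while the robot is not near it.
It also fails if it takes over 210 s, if anything falls off the work surface, if the arm or the gripper's body presses on something with over 40 N, if the wrist force passes 120 N, or if a joint passes its speed limit or range.

ROBOT

A 6-joint arm with a two-finger parallel gripper is mounted at the origin on the work surface. World frame = base frame: x ahead of the robot, y to its left, z up, the work surface at z = 0. Lengths are in mm, angles in rad, forces in N, time in s.
With the tool pointing down it reaches from about 275 to 825 mm from the base axis. Payload 4.9 kg.
Tool frame: the origin (TCP) lies at the very end of the fingers, on their centre line; the grasp point (between the pads) lies 19 mm behind it; z points along the fingers, y is the line along which they close (so a half turn about z gives the same grasp; the last joint's range is limited). The gripper opens to 85 mm and grips with 20 to 120 N. Pads are 22 mm wide; open, the fingers measure 114 mm over their backs; the gripper's body (76 mm by 85 mm) begins 54 mm behind the grasp point. The pads swing forward as they close: fully open they stand 13 mm farther back than shut.
Start: joints at [-1.45, 0.326, -0.193, 1.052, 0, 1.437], TCP at [138.64, -532.257, 231.281] pointing down, gripper open.
Joint ranges: [-2.65, 2.65], [-0.97, 1.79], [-1.3, 1.35], [-1.93, 2.1], [-1.47, 1.37], [-3.14, 3.14]. Speed limits (rad/s): [2.57, 2.57, 3.14, 3.14, 3.14, 3.14].

INTERFACE

Orientations are given as [roll, pitch, yaw] about the fixed x, y, z axes, in that order (R = Rz(yaw) Ry(pitch) Rx(roll)).
In Python, from bench import bot, solve_ik, imaging gives the robot as it stands. Calls block until the motion is done:
- bot.move_ptp(position, orientation): joint-space move of the TCP to a pose.
- bot.movel(position, rot=None, max_speed=150, threshold=None): straight line of the TCP; rot=None keeps the orientation; max_speed is the mean speed in mm/s. With threshold (N) it stops when the force on the tool has changed by that much, and returns True; else False.
- bot.move_j(angles): joint-space move.
- bot.grip(opening, effort=None): opening from 0.0 (shut) to 1.0 (fully open); effort is the grip in N (None keeps the last); returns when the fingers have stopped.
- bot.dwell(seconds).
- solve_ik(position, orientation): joint angles nearest the present ones, or None.
- bot.get_state(): the state.
- imaging.capture(name): name is "side" or "top" or "wrist"; returns the picture (384x512x3 uint8, blue, green, red); there is no depth.
- imaging.camera_model(name): a dict with "K" (3x3 intrinsics, pixels), "position" and "rotation" of the camera in the world. Camera axes: x right, y up, looking along -z (the intrinsics and any distortion apply to the point x, -y, -z); pixel columns grow to the right and rows downward; lengths in mm; the calibration is good to about 2 mm. The wrist camera is an equidistant fisheye: a pixel r from the principal point sees the ray r / f radians off the axis. A picture is of the moment at which its call begins: read the wrist's pose just before it. camera_model takes no time and is no camera call; for the wrist camera it gives the pose at the moment of the call.
A pose or a line that the arm cannot do raises bot.IKError and nothing moves.
- bot.sign_off(): hands the job in; it is judged then, once.
The state is a dict: "t": time; "qpos": joint angles; "joint_velocities": joint speeds; "effort": joint torques, N m; "tcp_pos": TCP position; "orientation": TCP orientation; "contact_force": force on the tool from outside, world axes, zero at the start; "wrist_torque": the same for the moment, N m; "opening": opening from 0.0 (shut) to 1.0 (fully open); "gripper_force": force on a finger pad.
Only numpy, scipy, OpenCV 4.12 (cv2) and the standard library are available. Lean on these libraries where they do the work, as an engineer would, in place of code of your own. Each camera call takes 0.05 s, during which the arm holds its last target. There are 200 camera calls.

## Working session

There is one attempt and no reset: what is moved stays moved. The work goes in short steps, each a Python script; the robot and the scene stay as the last script left them, time stands still between calls to the robot, and variables do not carry over. Pictures are saved under pics/ and viewed, at most 14 in all, crops included, and the job is handed in when it is done.

```bash
ls; mkdir -p pics
python3 - <<'E'
from bench import bot, imaging
import cv2
for n in("top","side"):
    cv2.imwrite(f"pics/{n}0.png",cv2.resize(imaging.capture(n),(768,576)))
    m=imaging.camera_model(n); print(n,m)
print(bot.get_state())
E
```

```text
pics
top {'K': array([[388.25344644,   0.        , 258.2355219 ],
       [  0.        , 388.25344644, 199.58368494],
       [  0.        ,   0.        ,   1.        ]]), 'position': array([ 544.36909561,  -14.93886928, 1029.91639861]), 'rotation': array([ 0.0727974 , -0.01869457, -1.58786471])}
side {'K': array([[426.33467396,   0.        , 255.85072806],
       [  0.        , 426.33467396, 188.10333688],
       [  0.        ,   0.        ,   1.        ]]), 'position': array([-132.83993065,  902.73064843,  775.13138575]), 'rotation': array([ 1.03568849e+00, -8.23406227e-04, -2.45626650e+00])}
{'t': 0.1, 'qpos': array([-1.45019366e+00,  3.26890081e-01, -1.93459602e-01,  1.05201352e+00,
       -1.72903794e-05,  1.43659778e+00]), 'joint_velocities': array([-0.00047433, -0.00194422,  0.00117897,  0.00083788, -0.00017838,
       -0.0003899 ]), 'effort': array([-4.19032431e-04, -4.44238114e+01,  2.63038856e+01,  7.88007601e-03,
       -2.20898701e-04,  4.36531877e-06]), 'tcp_pos': array([ 138.57335927, -531.72453367,  230.57829795]), 'orientation': array([-3.14003755e+00, -1.92507439e-04,  2.54801074e-01]), 'contact_force': array([ 0.15078391,  0.6952553 , -0.64878309]), 'wrist_torque': array([-0.04137797,  0.01353577,  0.01915232]), 'gripper_force': 0.0, 'opening': 0.9992206053615912}
```

View pics/top0.png

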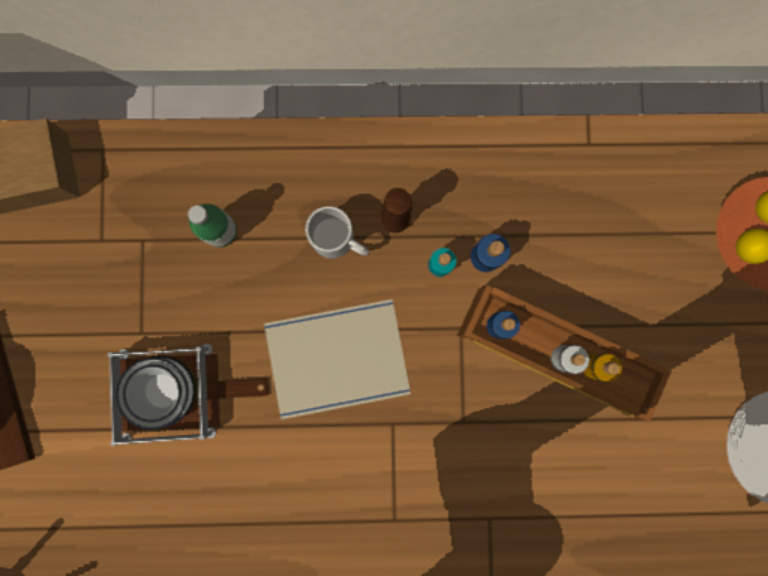

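View pics/side0.png

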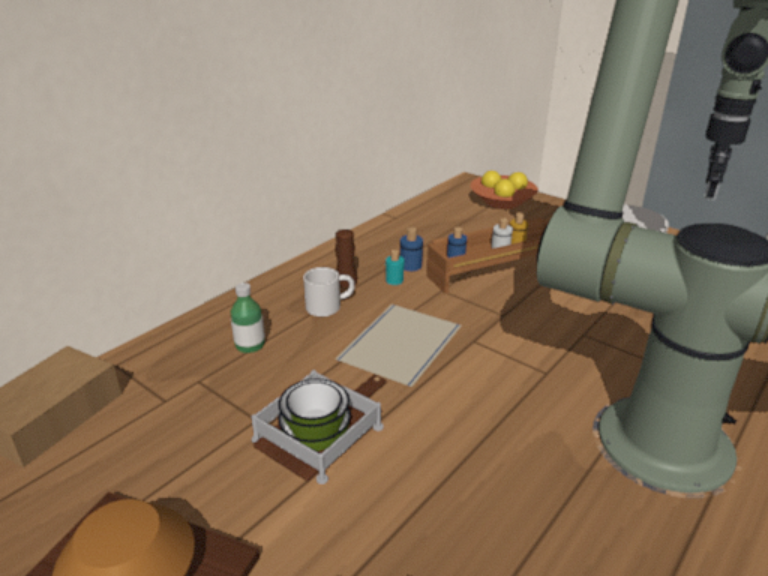

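```bash
cat > h.py <<'E'
import numpy as np, cv2
from scipy.spatial.transform import Rotation as R
from bench import bot, solve_ik, imaging
def rays(m,px,fish=False):
    px=np.atleast_2d(np.asarray(px,float)); K=m["K"]
    v=(px-[K[0,2],K[1,2]])/[K[0,0],K[1,1]]
    if fish:
        r=np.linalg.norm(v,axis=1,keepdims=True)+1e-12
        d=np.hstack([v/r*np.sin(r),np.cos(r)])
    else: d=np.hstack([v,np.ones((len(v),1))])
    d=d*[1,-1,-1]
    rot=np.asarray(m["rotation"]); Q=R.from_matrix(rot) if rot.ndim==2 else R.from_euler("xyz",rot)
    return Q.apply(d)
def cast(m,px,z,fish=False):
    d=rays(m,px,fish); o=np.asarray(m["position"])
    return (o+d*((z-o[2])/d[:,2])[:,None])[:,:2]
def big(mask,box=None):
    if box is not None:
        b=np.zeros_like(mask); x0,y0,x1,y1=box; b[y0:y1,x0:x1]=mask[y0:y1,x0:x1]; mask=b
    c,_=cv2.findContours(mask.astype(np.uint8),cv2.RETR_EXTERNAL,cv2.CHAIN_APPROX_NONE)
    return max(c,key=cv2.contourArea)[:,0,:]
def rect(pts):
    """centre, long dir angle in (-90,90], sizes (long, short)"""
    (c,s,_)=r=cv2.minAreaRect(np.float32(pts)); b=cv2.boxPoints(r)
    e=[b[1]-b[0],b[2]-b[1]]; e=max(e,key=np.linalg.norm)
    return np.array(c),np.degrees(np.arctan2(e[1],e[0])),sorted(s)[::-1]
E
python3 - <<'E'
from h import *
im=imaging.capture("top"); m=imaging.camera_model("top")
hsv=cv2.cvtColor(im,cv2.COLOR_BGR2HSV)
for n,(u,v) in dict(mat=(337,358),handle=(240,388),wood=(240,450),rackwood=(640,395),railtop=(530,378),stripe=(345,405),blueknob=(508,324),bluec=(500,324),ylw=(604,370),wht=(568,358),keep=(115,400)).items(): print(n,hsv[int(v/1.5),int(u/1.5)])
mat=(hsv[...,1]<110)&(hsv[...,2]>120)
c=big(mat,(170,190,285,290)); print("mat",rect(cast(m,c,0)))
h=cv2.inRange(hsv,(0,0,0),(15,255,110)); c=big(h,(146,245,183,275)); print("handle",rect(cast(m,c,10)),cast(m,c,10).min(0),cast(m,c,10).max(0))
# keeper top corners (picked by eye), knobs
print("keeper",cast(m,np.array([(109,353),(207,346),(213,436),(114,443)])/1.5,52))
k=cv2.inRange(hsv,(5,60,120),(20,200,255))
print("knobs~",cast(m,np.array([(510,324),(579,360),(614,369)])/1.5,140))
print("rackcorn",cast(m,np.array([(490,288),(666,376),(648,417),(463,333)])/1.5,88))
crop=im[180:300,60:460]; cv2.imwrite("pics/c1.png",cv2.resize(im[180:290,300:460],None,fx=5,fy=5,interpolation=cv2.INTER_CUBIC))
cv2.imwrite("pics/c2.png",cv2.resize(im[215:310,65:195],None,fx=6,fy=6,interpolation=cv2.INTER_CUBIC))
E
```

```text
mat [ 20  59 174]
handle [ 10 169  74]
wood [ 14 153 158]
rackwood [ 13 178  70]
railtop [ 15 153 127]
stripe [ 21  58 177]
blueknob [ 16 139 162]
bluec [108 109  96]
ylw [ 18 172 126]
wht [ 28  17 180]
keep [10 14 53]
mat (array([517.29718018,  55.72746277]), np.float32(-80.14881), [232.021240234375, 153.10330200195312])
handle (array([467.14724731, 214.44850159]), np.float32(89.85874), [88.01165008544922, 74.91130065917969]) [429.74196387 170.3856878 ] [504.71126287 258.36185667]
keeper [[533.49455553 428.60042952]
 [542.28708281 267.11227901]
 [394.3652207  256.50257587]
 [386.28124284 417.91617634]]
knobs~ [[ 568.16885812 -220.15201611]
 [ 511.37756834 -324.37167782]
 [ 496.72985392 -377.69626621]]
rackcorn [[ 628.71805044 -201.32294753]
 [ 481.15265148 -483.28217735]
 [ 416.1092551  -450.58651924]
 [ 556.26052648 -155.27105207]]
```

View pics/c1.png

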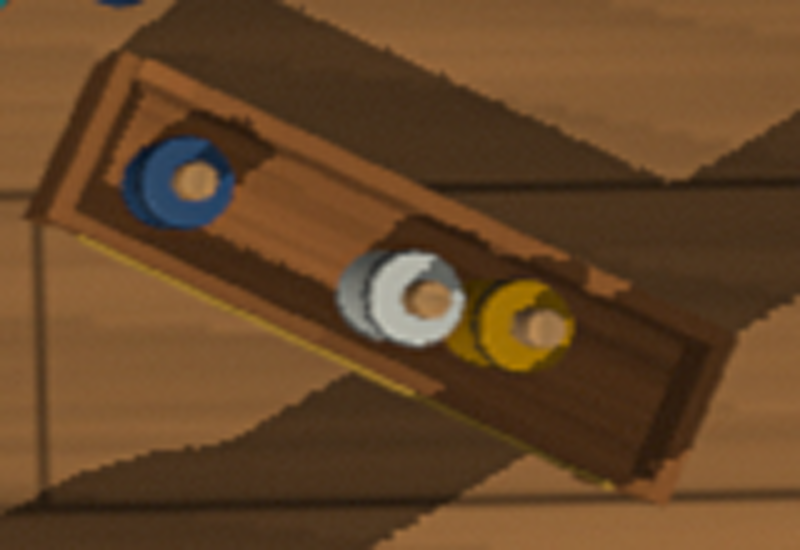

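View pics/c2.png

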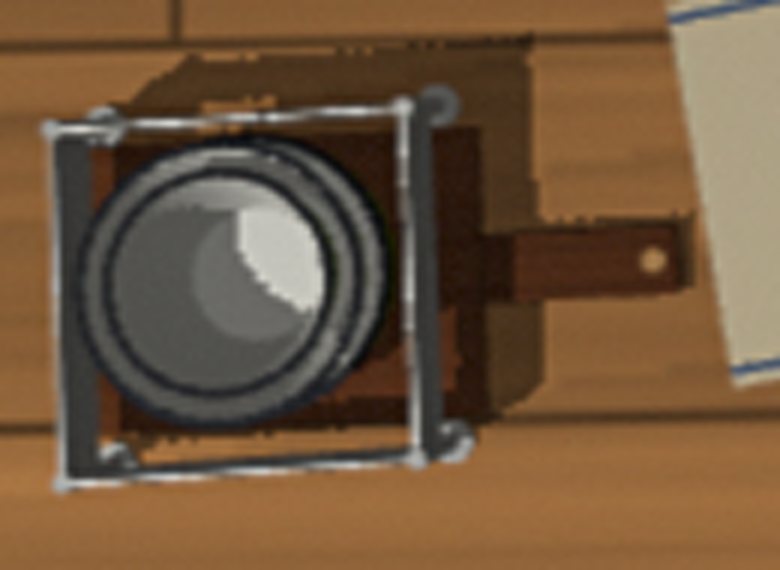

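Run:
```python
from h import *
m=imaging.camera_model("top"); f=lambda p:np.array(p)/6+[65,215]
k=cast(m,f([(50,128),(405,105),(422,458),(62,485)]),52); print("keeper",k.round(1),k.mean(0),rect(k))
h=cast(m,f([(515,269),(690,259),(652,260)]),10); d=h[0]-h[1]; yaw=np.arctan2(d[1],d[0]); print("handle",h,np.degrees(yaw))
p=h[1]+d/np.linalg.norm(d)*40; print("grasp",p)
for s in(-np.pi/2,np.pi/2):
    q=solve_ik([p[0],p[1],200],[np.pi,0,yaw+s+np.pi/2]); print(q)
bot.move_ptp([p[0],p[1],200],[np.pi,0,yaw])
w=imaging.camera_model("wrist"); im=imaging.capture("wrist"); print(w); cv2.imwrite("pics/w1.png",im)
cv2.imwrite("pics/w1b.png",cv2.resize(im,(768,576)))
print(bot.get_state()["tcp_pos"])
```

```text
keeper [[531.  426.9]
 [538.  280.7]
 [393.1 272.9]
 [385.1 419.5]] [461.78033787 350.00801218] (array([461.76190186, 349.87481689]), np.float32(-87.09902), [146.87445068359375, 146.07327270507812])
handle [[466.26150593 245.75555047]
 [469.15161994 170.43761264]
 [469.02574505 186.81342737]] 92.19748625457726
grasp [467.61786121 210.40819663]
[ 0.27878841  0.28203085 -0.33893521  0.94983027  0.          1.81123136]
[ 0.27878841  0.28203085 -0.33893521  0.94983027  0.         -1.33036129]
{'K': array([[297.31863964,   0.        , 253.91774922],
       [  0.        , 297.31863964, 195.12406697],
       [  0.        ,   0.        ,   1.        ]]), 'position': array([464.53671774, 294.09521087, 343.487168  ]), 'rotation': array([-3.32498807e-01,  2.79894259e-05,  3.60891113e-02])}
[467.99009577 209.76384131 200.00921064]
```

View pics/w1b.png

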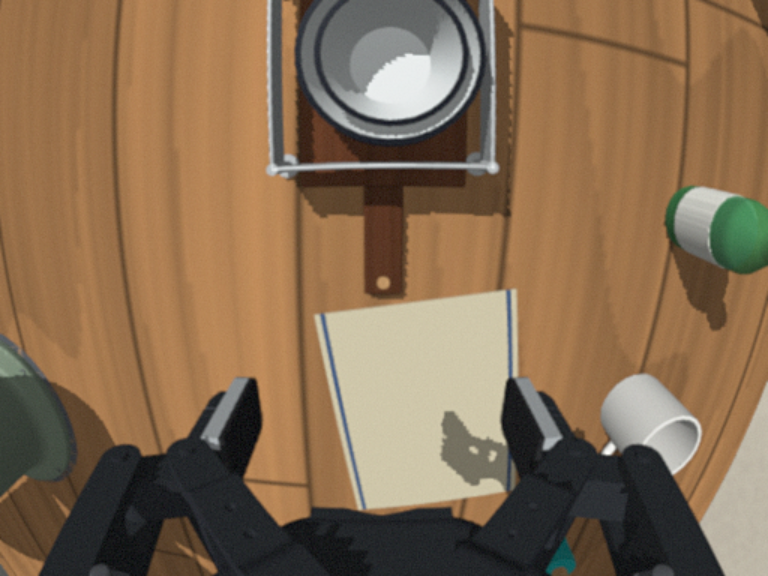

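Run:
```python
from h import *
w={'K':np.array([[297.31863964,0,253.91774922],[0,297.31863964,195.12406697],[0,0,1]]),'position':np.array([464.53671774,294.09521087,343.487168]),'rotation':np.array([-3.32498807e-01,2.79894259e-05,3.60891113e-02])}
f=lambda p:np.array(p)/1.5
print("handle",cast(w,f([(384.5,188),(384.5,296)]),10,True))
print("keeper front",cast(w,f([(270,170),(495,170)]),52,True))
im=cv2.imread("pics/w1.png");hsv=cv2.cvtColor(im,cv2.COLOR_BGR2HSV)
print("mat corners",c:=cast(w,f([(316,314),(516,290),(362,509)]),0,True), "ctr",(c[1]+c[2])/2, "ang",np.degrees(np.arctan2(*(c[0]-c[2])[::-1])),np.linalg.norm(c[0]-c[2]),np.linalg.norm(c[0]-c[1]))
```

```text
handle [[468.40326585 261.50758023]
 [471.65487685 176.33509582]]
keeper front [[392.01584235 276.38807473]
 [540.35350867 281.84597194]]
mat corners [[415.34053392 154.78469894]
 [582.00232099 182.03286591]
 [457.3168338  -72.91088115]] ctr [519.65957739  54.56099238] ang 100.44535494955328 231.5324749232655 168.8745506927348
```

Run:
```python
from h import *
a=np.radians(92.2); d=-np.array([np.cos(a),np.sin(a)]); g=np.array([469.4,214.])
b=np.radians(100.15); t=np.array([518.5,55])-135*np.array([np.cos(b),np.sin(b)])
print(solve_ik([*t,2],[np.pi,0,b]),t)
bot.grip(.65,60)
bot.movel([*g,60],[np.pi,0,a]); print(bot.movel([*g,2],max_speed=60,threshold=8),bot.get_state()["tcp_pos"])
bot.grip(0,60); s=bot.get_state(); print(s["opening"],s["gripper_force"],s["contact_force"],s["tcp_pos"])
for L in(60,120,210):
    p=g+d*L; bot.movel([*p,2],max_speed=40); s=bot.get_state(); print(s["opening"],s["contact_force"].round(1),s["tcp_pos"].round(1))
cv2.imwrite("pics/s1.png",cv2.resize(imaging.capture("side")[170:384,100:312],None,fx=3,fy=2.8))
cv2.imwrite("pics/t1.png",imaging.capture("top"))
```

```text
[-0.27740029  0.58109643 -0.46199259  0.5277073   0.          1.11624512] [542.29048304 -77.88721879]
False [469.76450323 214.12189609   2.31064469]
0.3294640687061871 59.60892677307129 [-1.02453288  0.2424245   6.04276095] [469.78744056 214.12770439   2.74363662]
0.3270930523543532 [-0.2  8.3  4. ] [472.6 157.    2.7]
0.32897419587460164 [-0.3  6.5  6.8] [474.9  95.8   2.7]
0.3200859528032699 [0.4 5.  6.8] [478.3   5.6   2.7]
```

View pics/s1.png

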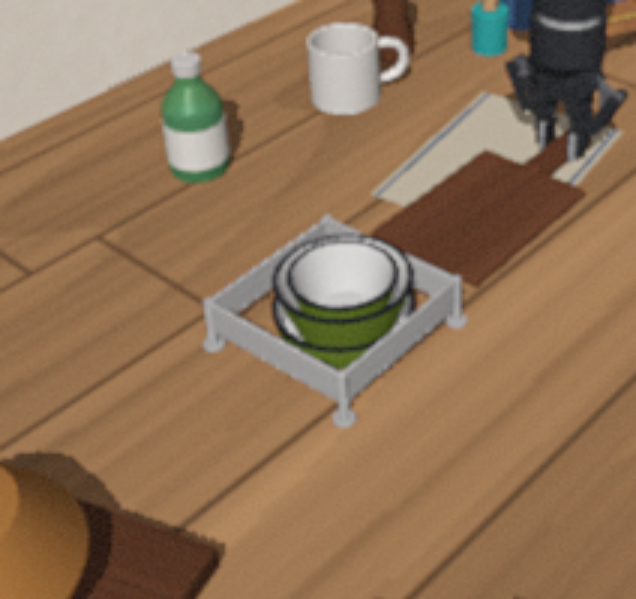

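The board is clear and the bowls stand upright and nested in the keeper. Next I lay the board on the mat and check it.

```bash
cat >> h.py <<'E'
def top_board():
    m=imaging.camera_model("top"); im=imaging.capture("top"); hsv=cv2.cvtColor(im,cv2.COLOR_BGR2HSV)
    k=cv2.inRange(hsv,(0,80,10),(12,255,105)); k[:, :165]=0; k[:,305:]=0; k[:190]=0; k[300:]=0
    pl=cv2.morphologyEx(k,cv2.MORPH_OPEN,np.ones((25,25),np.uint8))
    return im,m,rect(cast(m,big(pl),10))
E
python3 - <<'E'
from h import *
b=np.radians(100.15); t=np.array([518.5,55])-135*np.array([np.cos(b),np.sin(b)])
bot.movel([*t,2.7],[np.pi,0,b],max_speed=60)
bot.grip(.65); bot.movel([*t,110])
bot.move_ptp([500,-250,250],[np.pi,0,b])
im,m,r=top_board(); print(r)
cv2.imwrite("pics/t2.png",cv2.resize(im[170:310,150:460],None,fx=2.5,fy=2.5))
bot.move_ptp([510,-60,280],[np.pi,0,b])
w=imaging.camera_model("wrist"); im=imaging.capture("wrist"); print(w); cv2.imwrite("pics/w2.png",cv2.resize(im,(768,576)))
print(bot.get_state()["t"])
E
```

```text
(array([514.24487305,  50.83654785]), np.float32(89.05212), [162.19520568847656, 119.47456359863281])
{'K': array([[297.31863964,   0.        , 253.91774922],
       [  0.        , 297.31863964, 195.12406697],
       [  0.        ,   0.        ,   1.        ]]), 'position': array([494.9104498 ,  23.01986584, 422.93105695]), 'rotation': array([-0.33281586,  0.00084343,  0.17700034])}
16.75
```

View pics/t2.png

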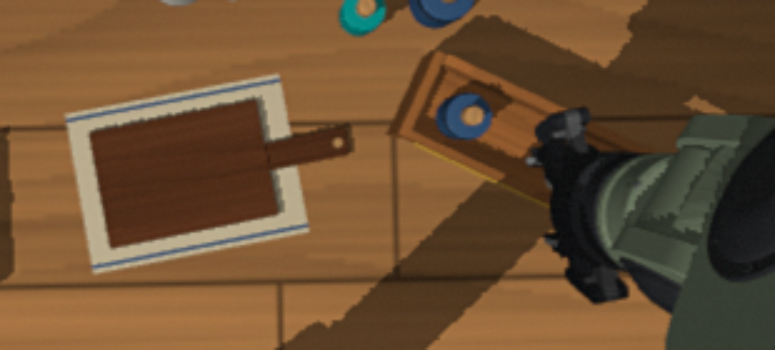

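View pics/w2.png

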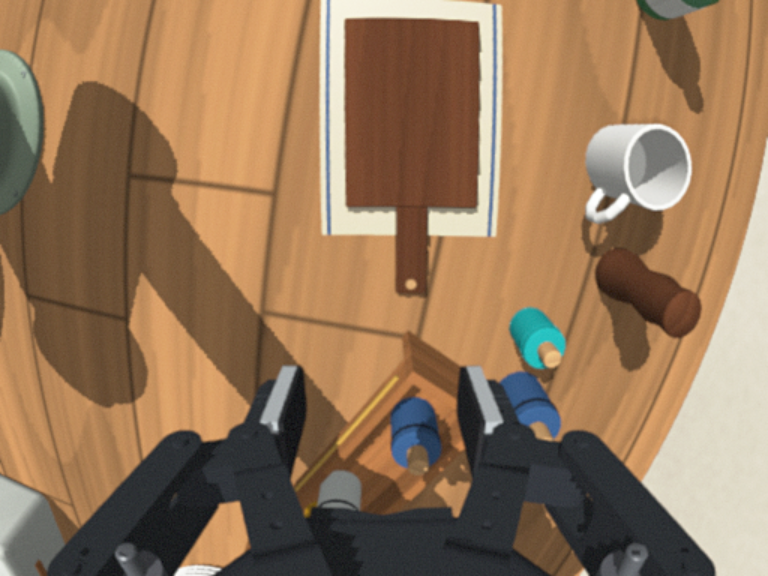

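```bash
cat > q.py <<'E'
from h import *
w={'K':np.array([[297.31863964,0,253.91774922],[0,297.31863964,195.12406697],[0,0,1]]),'position':np.array([494.9104498,23.01986584,422.93105695]),'rotation':np.array([-0.33281586,0.00084343,0.17700034])}
m=imaging.camera_model("top")
W=lambda p,z:cast(w,np.array(p)/1.5,z,True); T=lambda p,z:cast(m,np.array(p)/2.5+[150,170],z)
def rep(n,q):
    d1,d2=q[0]-q[1],q[3]-q[2]; d=d1+d2; print(n,q.mean(0).round(1),np.degrees(np.arctan2(d[1],d[0])).round(2),np.linalg.norm(d)/2)
rep("plate W",W([(346,18),(346,207),(478,208),(480,22)],10)); rep("mat W",W([(327,-4),(322,236),(497,237),(500,6)],0))
rep("plate T",T([(90,133),(262,98),(280,213),(110,247)],10)); rep("mat T",T([(66,115),(279,75),(309,231),(93,271)],0))
E
python3 q.py
```

```text
plate W [518.3  58.8] 100.1 178.71510891008418
mat W [519.2  56.3] 99.49 232.77477640253994
plate T [516.7  55.1] 100.38 181.6487057175503
mat T [516.4  54.4] 99.53 229.46050552580354
```

```bash
cat >> h.py <<'E'
def matmask():
    hsv=cv2.cvtColor(imaging.capture("top"),cv2.COLOR_BGR2HSV)
    k=(hsv[...,1]<110)&(hsv[...,2]>60); k=k[190:290,165:290]; return k
PS=np.radians(65)
def pick(p):
    o=[np.pi,0,PS]; bot.grip(.6,40)
    bot.move_ptp([*p,230],o); bot.movel([*p,121],max_speed=120)
    bot.grip(0,40); print("pick",bot.get_state()["opening"])
    bot.movel([*p,225],max_speed=150); s=bot.get_state(); print("held",s["opening"],s["contact_force"].round(1))
def place(p):
    bot.move_ptp([*p,225],[np.pi,0,PS]); bot.movel([*p,85],max_speed=120)
    r=bot.movel([*p,69],max_speed=25,threshold=4); z=bot.get_state()["tcp_pos"][2]; print("down",r,z)
    if z>76: r=bot.movel([*p,69],max_speed=25,threshold=4); print(r,bot.get_state()["tcp_pos"][2])
    bot.grip(.6); bot.movel([*p,190],max_speed=150)
E
python3 - <<'E'
from h import *
m=imaging.camera_model("top"); f=lambda p:np.array(p)/5+[300,180]
A=cast(m,f([(200,179),(437,300),(549,328)]),140); B=cast(m,f([(190,183),(419,299),(529,325)]),118); print(A.round(1),B.round(1))
P=(A+B)/2; np.save("P.npy",P)
bot.move_ptp([500,-250,250],[np.pi,0,PS]); ref=matmask(); np.save("ref.npy",ref)
pick(P[0]); k=matmask(); print("xor",(k^ref).sum(),ref.sum())
u=np.array([np.cos(np.radians(100)),np.sin(np.radians(100))]); c=np.array([518,56.5])
place(c+55*u)
print(bot.get_state()["t"])
w=imaging.camera_model("wrist"); print(w["position"],w["rotation"]); cv2.imwrite("pics/w3.png",cv2.resize(imaging.capture("wrist"),(640,480)))
E
```

```text
[[ 568.6 -220.2]
 [ 511.3 -327.6]
 [ 497.6 -378.8]] [[ 567.4 -220.4]
 [ 511.1 -326.8]
 [ 498.  -378.4]]
pick 0.18935956788171754
held 0.19222942706748275 [-0.2 -0.1 -1. ]
xor 5 2425
down True 71.79198700162875
25.0833
[543.48939691 187.09769894 332.54858621] [-0.33382858  0.00279453 -0.43733026]
```

View pics/w3.png

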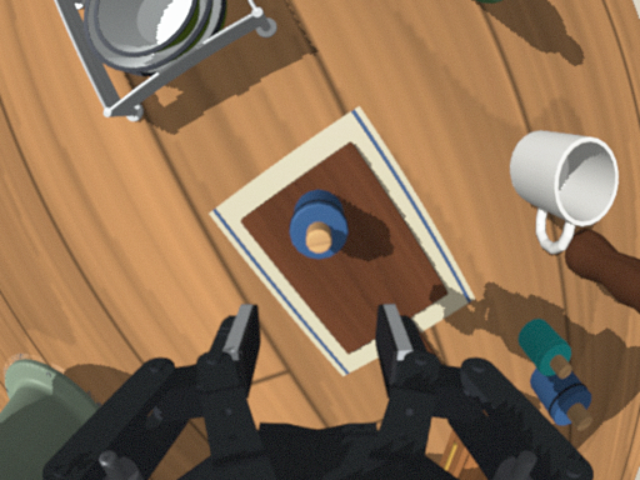

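Blue stands upright on the board's far part (about 318,230), and the board is still on the mat.

Run:
```python
from h import *
P=np.load("P.npy"); ref=np.load("ref.npy")
u=np.array([np.cos(np.radians(100)),np.sin(np.radians(100))]); c=np.array([518,56.5])
for i,x in((1,0),(2,-55)):
    pick(P[i]); n=(matmask()^ref).sum(); print("xor",n)
    if n>500: print("MOVED"); break
    place(c+x*u)
else:
    bot.move_ptp([500,-250,250],[np.pi,0,PS]); print("xor",(matmask()^ref).sum())
im=imaging.capture("top"); cv2.imwrite("pics/t3.png",cv2.resize(im[170:310,150:460],None,fx=2.5,fy=2.5)); print(bot.get_state()["t"])
```

```text
pick 0.1909064273822461
held 0.19310142173846417 [-0.3  0.2 -1.8]
xor 58
down True 71.79047561648535
pick 0.18950327601480682
held 0.19026508150790708 [-0.1 -0.  -1.6]
xor 307
down True 71.77026607385734
xor 316
43.9333
```

View pics/t3.png

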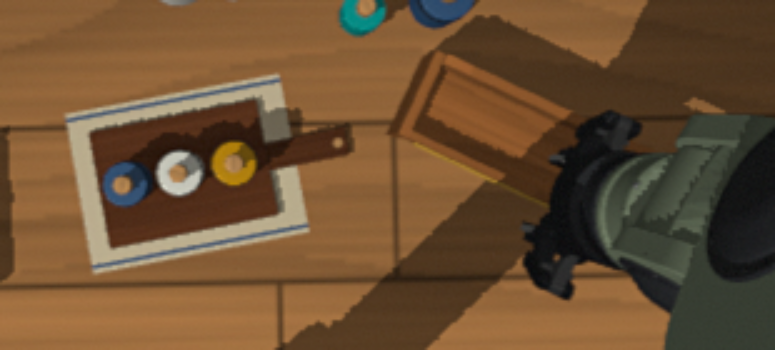

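Run:
```python
from h import *
bot.move_j([-1.45,0.326,-0.193,1.052,0,1.437]); bot.dwell(1)
im=imaging.capture("top"); cv2.imwrite("pics/t4.png",cv2.resize(im[130:310,60:460],None,fx=2,fy=2)); print((matmask()^np.load("ref.npy")).sum())
```

```text
307
```

View pics/t4.png

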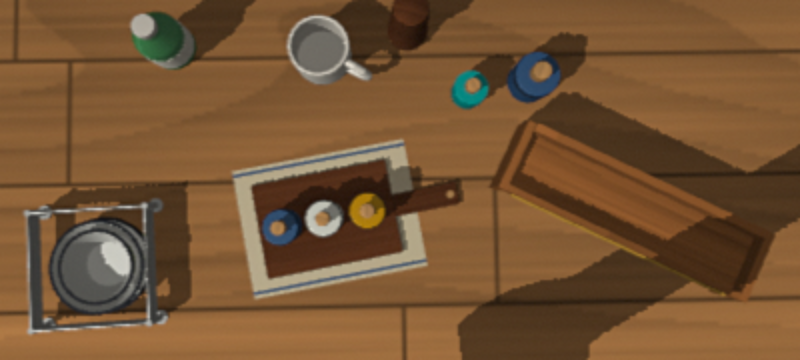

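The rack is empty. The three canisters stand on the board, which is centred on the mat, the bowls stand nested in the keeper, and the bystanders haven't moved.

```bash
python3 -c "
from bench import bot
print(bot.sign_off())"
```

```text
the job is handed in; nothing more can be done
None
```

Job handed in after about 45 s of the 210 s allowed: the board lies flat on the mat, within about 2 mm and 1° of centred and lined up, with all three canisters present (dark blue, off-white and mustard yellow) standing upright on it; the bowls are still nested in the keeper, and the mug, pepper mill, oil bottle and look-alikes were left alone.

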